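# Lock the model wind turbine's head with its pin

## Robot

A 6-joint arm with a two-finger parallel gripper is mounted at the origin on the work surface. World frame = base frame: x ahead of the robot, y to its left, z up, the work surface at z = 0. Lengths are in m, angles in degrees, forces in N, time in s.
With the tool pointing down it reaches from about 0.35 to 0.975 m from the base axis. Payload 4.9 kg.
Tool frame: the origin (TCP) lies midway between the tips of the shut fingers; the grasp point (between the pads) lies grip_depth behind it (grip_depth is the distance from the TCP to the grasp point, in m); z points along the fingers, y is the direction in which the jaws open and shut (so a half turn about z gives the same grasp; the last joint's range is limited). The gripper opens to 85 mm and grips with 20 to 120 N. Pads are 22 mm wide; open, the fingers measure 114 mm over their backs; the gripper's body (76 mm by 85 mm) begins 54 mm behind the grasp point. The pads swing forward as they close: fully open they stand 13 mm farther back than shut.
Start: joints at [-74.542, 3.019, 92.412, -0, 84.569, -6.818], TCP at [0.237, -0.578, 0.231] pointing down, gripper open.
Joint ranges: [-172.51, 172.51], [-57.92, 126.97], [3.15, 148.05], [-58.71, 238.71], [5.1, 150.11], [-179.66, 179.66]. Speed limits (degrees/s): [147.25, 147.25, 180, 180, 180, 180].

## Interface

Orientations are given as [roll, pitch, yaw] about the fixed x, y, z axes, in that order (R = Rz(yaw) Ry(pitch) Rx(roll)).
In Python, from plant import * gives the robot as it stands.
- The arm moves only by the tool apply_moves, never from a script. Its argument "targets" is one flat list of numbers, 5 for each row, row after row: the opening in per cent of the stroke, from 0 (shut) to 100 (fully open), then the shift along the tool's x, y, z in mm, then the turn about the tool's z in rad. In form: [claw, dx, dy, dz, roll, claw, dx, dy, dz, roll, ...]. A call has 1 to 8 rows; each row is the pose to reach, as a shift and turn from the pose measured when the call began, along the tool's axes at that moment; what a row does not reach only later rows make up. A row lasts 1/12 s, in which the tool goes at most 41.7 mm and 7.16 degrees, less where a joint would pass 70% of its speed; a pose out of reach is approached as far as the arm can. A call with a gripper value outside its range is refused whole. The fingers move at their own pace and stop on an object; "grip_force" is the grip in N (left out, the last holds). Time passes only in rows, so rows that repeat a pose let the fingers close. It gives the time, the measured TCP pose, the force and the opening at its end, in the units of the state.
- observe(): the state, without advancing time (a new reading comes with each control period).
- capture(name): name is "scene" or "top" or "wrist"; returns the picture (384x512x3 uint8, red, green, blue); there is no depth.
- camera_model(name): a dict with "K" (3x3 intrinsics, pixels), "T" (4x4, takes a point from camera to world coordinates). Camera axes: x right, y down, z forward; pixel columns grow to the right and rows downward; lengths in m; the calibration is good to about 2 mm. A picture is of the moment at which its call begins: read the wrist's pose just before it. camera_model takes no time and is no camera call; for the wrist camera it gives the pose at the moment of the call.
- finish_job(): hands the job in, once; it reports no verdict.
The state is a dict: "time": time; "joint_pos": joint angles; "qvel": joint speeds; "effort": joint torques, N m; "position": TCP position; "tcp_rot": TCP orientation; "force": force on the tool from outside, world axes, zero at the start; "ft_torque": the same for the moment, N m; "grip_width": finger opening in m.
Only numpy, scipy, OpenCV 4.12 (cv2) and the standard library are available. Lean on these libraries where they do the work, as an engineer would, in place of code of your own. Each camera call takes 0.05 s, during which the arm holds its last target. There are 200 camera calls.

## Task

Turn the head of the model wind turbine on its stand until the hole in its wooden beam lies over the hole in the red plate below. Then take the red-handled pin from the pin holder and push it down through both holes, upright and fully home with its collar resting on the beam, and let go.

Things in the scene. Friction and masses are not known exactly. Their poses are not given: they have to be found in the camera images.
- nacelle (a joint): Angle of the turbine head about its vertical pivot, anticlockwise from above; 0: beam hole exactly over plate hole; starts 0.5 to 1.0; stops at -1.3 and 1.3. Turns with about 1 N at the fin, stays where left. Pine beam 250 x 60 x 35 mm, top 79 mm above the table; black motor at the nose, hole towards the tail, at the tail an upright plywood fin to pinch: 10 mm thick, 45 long (along beam), 60 tall.
- nacelle_hole (a point): Centre of the beam's hole at the beam's top face, 79 mm above the table; turns with the head. Round, 28 mm wide, straight down through the beam (underside 44 mm above the table). x axis: along the beam from pivot to tail, z up. The pivot lies 80 mm from here towards -x, the middle of the fin 55 mm towards +x; the fin spans 79 to 139 mm above the table.
- base_hole (a point): Centre of the hole in the fixed stand (pine board 270 x 150 mm, red plate 66 x 90 mm on it) at the red plate's top face, 40 mm above the table. Round, 28 mm wide, straight down to the table. x axis: from the head's pivot to this hole, z up; the pivot lies 80 mm from here towards -x.
- pin_grip (a point): Centre of the red pin's upright handle (24 mm across, 50 tall), z up. Below it a collar 46 mm across, 6 thick, then a dowel 14 thick, 62 long, its nose 93 mm under this point. 60 g. Stands loose in a brown block 66 mm high, 70 wide, one of 3 holes in a row 85 mm apart (x axis along the row); this point is 97 mm above the table there, 110 mm when home. Blue and yellow pins are too short.
There are look-alikes about, which are no part of the job. Of the things shaped like the part that bears pin_grip, the red one is meant.

How it is judged (in metres and radians):
On the way:
1. the head is turned so that the hole in the beam lies over the hole in the red plate, within 0.17 rad (10 degrees) (value of joint nacelle between -0.17 and 0.17 rad), for 0.2 s.
At the end, for the whole second after the job is handed in: The head is within 0.17 rad (10 degrees) of lined up; the red-handled pin stands through both holes, within 15 mm of each hole's centre sideways, upright within 0.17 rad, its collar down on the beam to within about 10 mm (handle centre 60 to 80 mm above the red plate), released and at rest (all of step 1 and horizontal distance between pin_grip and base_hole below 0.015 m and horizontal distance between pin_grip and nacelle_hole below 0.015 m and z of pin_grip in the frame of base_hole between 0.06 and 0.08 m and angle between pin_grip's own z axis and vertical below 0.17 rad and velocity of joint nacelle between -0.05 and 0.05 rad/s); the robot touches nothing.
It also fails if it takes over 58 s, if anything falls off the work surface, if the arm or the gripper's body presses on something with over 40 N, if the wrist force passes 120 N, or if a joint passes its speed limit or range.

## Working session

There is one attempt and no reset: what is moved stays moved. The work goes in short steps, Python scripts to look and compute and a tool call to move; the robot and the scene stay as the last step left them, time stands still between calls to the robot, and variables do not carry over. Pictures are saved under pics/ and viewed, about 8 in all and at most 12, crops included, and the job is handed in when it is done.

Besides the shell and the picture viewer there is one more tool, called in YAML: its name, and indented under it one key for each argument. apply_moves: Moves the arm, as the interface text tells. Its arguments: {"type":"object","properties":{"targets":{"type":"array"},"grip_force":{"type":"number"}},"required":["targets"]}

```bash
mkdir -p pics; ls; python3 - <<'E'
from plant import *
import cv2, numpy as np
s=observe(); print(s)
try: print(grip_depth)
except Exception as e: print(e)
a=capture("scene"); b=capture("top")
cv2.imwrite("pics/scene0.png",a[:,:,::-1]); cv2.imwrite("pics/top0.png",b[:,:,::-1])
for n in ("scene","top"):
    print(n,camera_model(n))
E
```

```text
pics
{'time': 0.0, 'joint_pos': array([-7.45431615e+01,  3.05733031e+00,  9.24930212e+01,  2.93616144e-04,
        8.45686634e+01, -6.81720851e+00]), 'qvel': array([-0.01903348, -0.00714437,  0.02061643,  0.00015856,  0.01410148,
        0.04052904]), 'effort': array([ 7.38995241e-04, -3.93690526e+01, -3.70172310e+01,  4.92860852e-05,
        7.07619387e-03, -4.45878044e-06]), 'position': array([ 0.23674094, -0.5777478 ,  0.23005256]), 'tcp_rot': array([-1.79881861e+02, -1.44174976e-02,  2.22740041e+01]), 'force': array([ 0.83388408, -0.14238503,  0.87984424]), 'ft_torque': array([0.0077789 , 0.02397908, 0.0107266 ]), 'grip_width': 0.0853272976427361}
0.0187
scene {'K': array([[497.23570016,   0.        , 249.80524337],
       [  0.        , 497.23570016, 186.31228499],
       [  0.        ,   0.        ,   1.        ]]), 'T': array([[ 0.42947942,  0.51163367, -0.74416289,  1.29475144],
       [ 0.90304699, -0.24998946,  0.34930131, -0.43344288],
       [-0.00731857, -0.82203178, -0.56939458,  0.64756257],
       [ 0.        ,  0.        ,  0.        ,  1.        ]])}
top {'K': array([[464.14967371,   0.        , 263.3520943 ],
       [  0.        , 464.14967371, 185.55636056],
       [  0.        ,   0.        ,   1.        ]]), 'T': array([[ 0.02220443, -0.98428046,  0.17521116,  0.38076897],
       [-0.99972739, -0.02312571, -0.00321784, -0.08788448],
       [ 0.00721914, -0.17509194, -0.98452562,  1.22189019],
       [ 0.        ,  0.        ,  0.        ,  1.        ]])}
```

View pics/scene0.png

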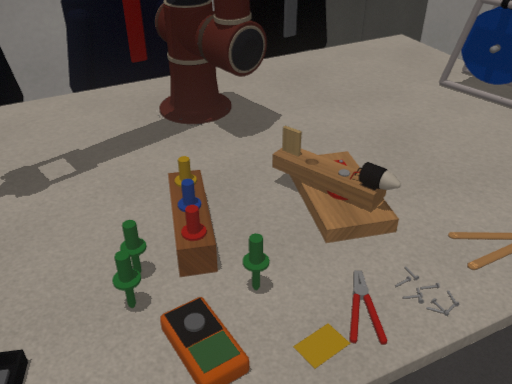

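View pics/top0.png

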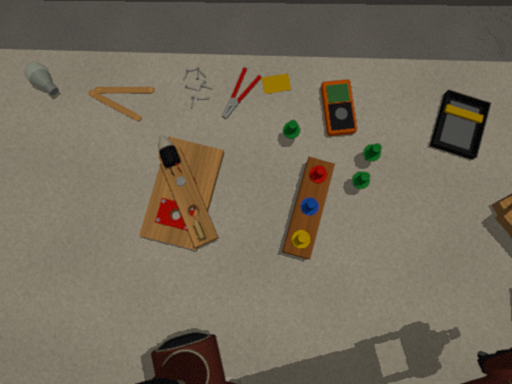

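The scene view shows the turbine stand right of centre, with its fin at (292,140), and the pin block at (190,220) with the red pin nearest at (193,220). In the top view the beam runs from the motor (170,155) to the fin (198,230), the plate hole is near (176,214), the beam hole near (194,210), and the red pin at (318,174). Next I'll measure by masks and rays.

```bash
cat > h.py <<'E'
from plant import *
import cv2, numpy as np
def ray(n,u,v,z,cm=None):
    c=cm or camera_model(n); d=c["T"][:3,:3]@np.linalg.inv(c["K"])@[u,v,1]; o=c["T"][:3,3]
    return o+d*(z-o[2])/d[2]
def proj(n,p,cm=None):
    c=cm or camera_model(n); q=c["K"]@(c["T"][:3,:3].T@(np.asarray(p)-c["T"][:3,3])); return q[:2]/q[2]
def tri(u1,u2,n1="top",n2="scene"):
    A=[];b=[]
    for n,u in((n1,u1),(n2,u2)):
        c=camera_model(n); d=c["T"][:3,:3]@np.linalg.inv(c["K"])@[*u,1]; d/=np.linalg.norm(d)
        P=np.eye(3)-np.outer(d,d); A.append(P); b.append(P@c["T"][:3,3])
    x,*_=np.linalg.lstsq(np.vstack(A),np.hstack(b),rcond=None); return x
def blobs(img,lo,hi,roi,minA=15):
    x0,y0,x1,y1=roi; h=cv2.cvtColor(img,cv2.COLOR_RGB2HSV)[y0:y1,x0:x1]
    m=cv2.inRange(h,lo,hi)
    if lo[0]==0: m|=cv2.inRange(h,(170,lo[1],lo[2]),(180,hi[1],hi[2]))
    n,l,s,c=cv2.connectedComponentsWithStats(m)
    return [(c[i]+[x0,y0],s[i][4],s[i][:4]+[x0,y0,0,0]) for i in range(1,n) if s[i][4]>=minA]
E
python3 - <<'E'
from h import *
t=cv2.imread("pics/top0.png")[:,:,::-1].copy(); s=cv2.imread("pics/scene0.png")[:,:,::-1].copy()
for nm,im,roi in(("top",t,(280,150,340,260)),("scene",s,(165,150,215,245))):
  for c,lo,hi in(("red",(0,180,70),(6,255,255)),("blue",(105,150,50),(130,255,255)),("yel",(20,190,90),(32,255,255))):
    print(nm,c,blobs(im,lo,hi,roi))
print(blobs(t,(0,180,70),(6,255,255),(140,130,230,250)))
for u in((180,181),(194,210)): print("z79",ray("top",*u,.079))
print("basehole",ray("top",176,214,.04),"fin",ray("top",198,230,.139))
a=cv2.resize(t[130:255,135:235],None,fx=6,fy=6,interpolation=cv2.INTER_CUBIC)[:600]
cv2.imwrite("pics/c0.png",cv2.resize(t[130:255,135:235],None,fx=4.8,fy=4.8,interpolation=cv2.INTER_CUBIC)[:,:,::-1])
E
```

```text
top red [(array([317.96491228, 173.87719298]), np.int32(228), array([310, 166,  17,  17]))]
top blue [(array([309.07964602, 206.07079646]), np.int32(226), array([301, 198,  17,  17]))]
top yel [(array([300.609319  , 238.71326165]), np.int32(279), array([291, 230,  20,  19]))]
scene red [(array([192.82051282, 224.82735043]), np.int32(585), array([181, 205,  26,  36]))]
scene blue [(array([187.69026549, 194.66961652]), np.int32(339), array([179, 179,  22,  32]))]
scene yel [(array([182.16071429, 169.70089286]), np.int32(224), array([175, 157,  14,  30])), (array([194.        , 178.10526316]), np.int32(19), array([191, 175,   6,   8]))]
[(array([168.95      , 214.66521739]), np.int32(460), array([155, 199,  30,  31])), (array([191.71428571, 211.76190476]), np.int32(21), array([190, 207,   5,   9]))]
z79 [0.59084121 0.11714109 0.079     ]
z79 [0.51869582 0.07862893 0.079     ]
basehole [0.51206586 0.12974319 0.04      ] fin [0.464864   0.05832461 0.139     ]
```

View pics/c0.png

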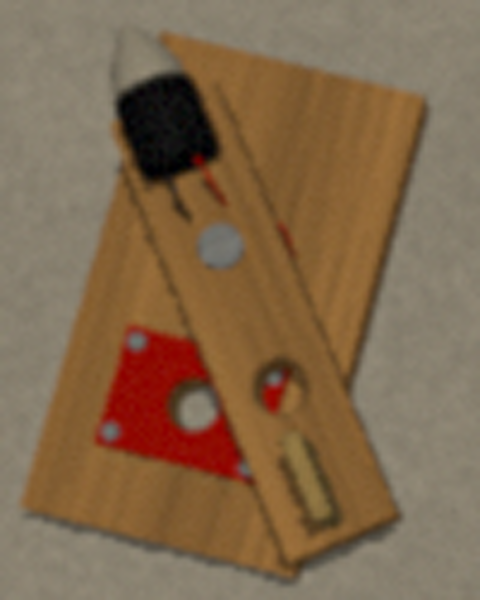

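The crop shows the pivot bolt at top pixel (180.8,181.2), the beam hole at (193.3,210.8), the plate hole at (175.4,214.6) and the fin top at (199.4,229.4).

```bash
python3 - <<'E'
from h import *
P=ray("top",180.8,181.2,.081)[:2];H=ray("top",193.3,210.8,.079)[:2];B=ray("top",175.4,214.6,.04)[:2];F=ray("top",199.4,229.4,.139)[:2]
print("P",P,"H",H,"B",B,"F",F)
for n,a,e in(("PH",H-P,80),("PB",B-P,80),("HF",F-H,55),("PF",F-P,135)): print(n,np.linalg.norm(a)*1e3,e,np.degrees(np.arctan2(a[1],a[0])))
R=ray("top",318.0,174.2,.075);U=ray("top",309.1,206.1,.075);Y=ray("top",300.6,238.7,.075)
print("pins",R,U,Y,[np.linalg.norm(R-U),np.linalg.norm(U-Y)],np.degrees(np.arctan2(*(Y-R)[[1,0]])))
print("tri",tri((318,174),(192.8,224)))
c=camera_model("wrist"); print(c)
s=observe();print(np.linalg.norm(s['position'][:2]))
E
```

```text
P [0.59001287 0.11476014] H [0.51666565 0.08026241] B [0.51049224 0.13118852] F [0.4663322  0.05513444]
PH 81.05496848274485 80 -154.8107809526423
PB 81.19989560538966 80 168.3273302036263
HF 56.25719234616528 55 -153.47024746040182
PF 137.3030716775947 135 -154.2615658172535
pins [ 0.61720773 -0.228826    0.075     ] [ 0.53556853 -0.2067617   0.075     ] [ 0.45421623 -0.18623156  0.075     ] [np.float64(0.08456827165973711), np.float64(0.08390281731904882)] 165.35446851169584
tri [ 0.61641964 -0.22883281  0.08025883]
{'K': array([[271.85667799,   0.        , 257.62788172],
       [  0.        , 271.85667799, 192.91569792],
       [  0.        ,   0.        ,   1.        ]]), 'T': array([[ 0.37924258, -0.8827375 , -0.27739787,  0.30691876],
       [-0.92529587, -0.36232286, -0.11202544, -0.54904165],
       [-0.00161854,  0.29915991, -0.95420162,  0.37233498],
       [ 0.        ,  0.        ,  0.        ,  1.        ]])}
0.6244155657886352
```

```bash
python3 - <<'E'
from h import *
print(ray("scene",195,107,0),ray("top",185,360,0.0),ray("top",185,360,.3),"origin in scene",proj("scene",[0,0,0]),proj("scene",[0,0,.2]),"top",proj("top",[0,0,.3]),"tcp scene",proj("scene",observe()["position"]))
R=observe();y=np.radians(R["tcp_rot"][2])
cv2.imwrite("pics/w0.png",capture("wrist")[:,:,::-1])
for n,p in(("fin",[.4663,.0551]),("pin",[.6172,-.2288])):
  d=np.array(p)-R["position"][:2]; print(n,"dx",d@[np.cos(y),np.sin(y)]*1e3,"dy",d@[np.sin(y),-np.cos(y)]*1e3)
E
```

```text
[ 0.00233258 -0.00469973  0.        ] [0.15015578 0.09437653 0.        ] [0.20677622 0.04962758 0.3       ] origin in scene [196.21140842 106.38681711] [191.22434554  40.06034979] top [206.49720643 480.49493974] tcp scene [-46.98091976 103.59115025]
fin dx 452.29979812203686 dy -498.6526685210437
pin dx 484.3266968978117 dy -178.7397151183935
```

apply_moves:
  targets: [60,226,-250,0,-0.056,60,452,-499,0,-0.056,60,452,-499,0,-0.056,60,452,-499,0,-0.056,60,452,-499,0,-0.056,60,452,-499,0,-0.056,60,452,-499,0,-0.056,60,452,-499,0,-0.056]
  grip_force: 40

```text
time: 0.82
position: [0.3502, -0.2629, 0.2309]
tcp_rot: [-179.9, -0.0, 25.4]
force: [1.0, 0.1, 0.3]
grip_width: 0.0511
```

apply_moves:
  targets: [60,241,-238,0,0,60,241,-238,0,0,60,241,-238,0,0,60,241,-238,0,0,60,241,-238,0,0,60,241,-238,0,0,60,241,-238,0,0,60,241,-238,0,0]

```text
time: 1.48
position: [0.4632, 0.051, 0.2313]
tcp_rot: [-179.9, -0.0, 25.5]
force: [1.5, -1.2, 0.4]
grip_width: 0.0511
```

```bash
python3 - <<'E'
from h import *
s=observe(); print(s["position"],s["tcp_rot"],s["qvel"],s["joint_pos"]); np.save("cm1.npy",camera_model("wrist"))
c=camera_model("wrist"); im=capture("wrist"); cv2.imwrite("pics/w1.png",im[:,:,::-1])
for p in([.4663,.0551,.139],[.5167,.0803,.079],[.59,.1148,.081],[.5105,.1312,.04]): print(proj("wrist",p,c))
E
```

```text
[0.46318466 0.05103633 0.23134207] [-1.79926167e+02 -4.67044441e-02  2.54653572e+01] [ 61.18094562  32.42295863 -24.46260439  -0.40807538  -8.50153393
  60.66095138] [-2.92744494e+00 -1.97212788e+01  1.12821778e+02  8.72883586e-02
  8.68935266e+01  6.16024420e+01]
[255.44388975 190.58826003]
[254.78743593 122.67240902]
[254.89782662  35.22120152]
[213.54061963 106.56477699]
```

View pics/w1.png

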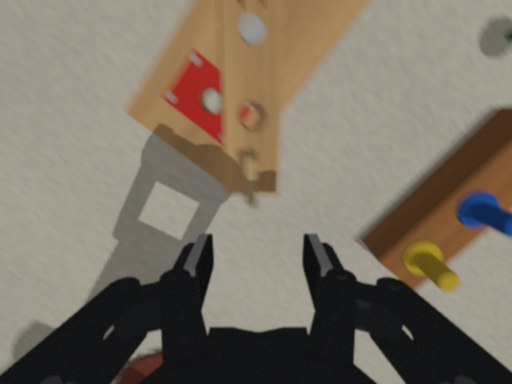

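The wrist picture was taken while the arm was still moving, so its pose is stale. It shows the fin near (250,175) and the holes at (250,115) and (212,100). I'll look again now the arm has settled.

```bash
python3 - <<'E'
from h import *
capture("top");capture("top")
s=observe(); print(s["position"],s["tcp_rot"],s["qvel"])
c=camera_model("wrist"); im=capture("wrist")
for p in([.4663,.0551,.139],[.5167,.0803,.079],[.59,.1148,.081],[.5105,.1312,.04]): print(proj("wrist",p,c))
cv2.imwrite("pics/w2.png",cv2.resize(im[0:220,150:330],None,fx=2.7,fy=2.7,interpolation=cv2.INTER_CUBIC)[:,:,::-1])
E
```

```text
[0.46311946 0.05138557 0.23097716] [-1.79876080e+02  3.00088120e-02  2.57751167e+01] [-4.18853422 -1.15664857  1.02074813 -1.03263457  0.51047143 -0.93387355]
[255.96792209 190.64971908]
[255.57830623 122.55086042]
[256.22670333  34.90010679]
[214.28394391 106.14625275]
```

View pics/w2.png

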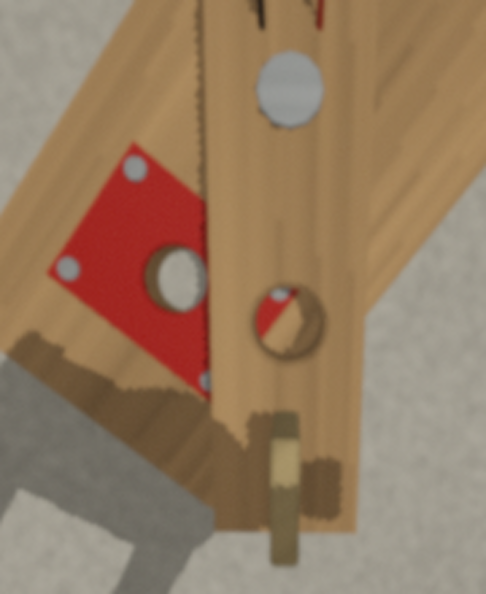

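Settled crop: beam hole at wrist pixel (257.0,119.6), pivot (257.4,33.0), plate hole (215.6,103.0), fin centreline at column 255.4. All are within 3 px of the top-view prediction.

```bash
python3 - <<'E'
from h import *
c=camera_model("wrist")
H=ray("w",257,119.6,.079,c)[:2];P=ray("w",257.4,33,.081,c)[:2];B=ray("w",215.6,103,.04,c)[:2]
print(H,P,B,np.linalg.norm(H-P),np.linalg.norm(B-P))
for v in(H-P,B-P): print(np.degrees(np.arctan2(v[1],v[0])))
u=(H-P)/np.linalg.norm(H-P); F=P+.135*u; print("F",F)
s=observe(); y=np.radians(s["tcp_rot"][2]); d=F-s["position"][:2]
print(s["position"],s["tcp_rot"],d@[np.cos(y),np.sin(y)]*1e3,d@[np.sin(y),-np.cos(y)]*1e3,"joints",s["joint_pos"])
E
```

```text
[0.51992573 0.07846311] [0.59189156 0.112492  ] [0.51440494 0.1293818 ] 0.07960555928981361 0.07930599801729432
-154.69297033742293
167.70353682663844
F [0.46984749 0.05478371]
[0.46292677 0.04980333 0.23095573] [-1.79899877e+02  4.31710451e-02  2.56131245e+01] 8.393633188214258 -1.4992042329766373 joints [-3.07038086e+00 -1.96978361e+01  1.12840597e+02  6.72107741e-02
  8.69431707e+01  6.13128979e+01]
```

apply_moves:
  targets: [60,7,-2,50,0,60,7,-2,90,0,60,7,-2,115,0,60,7,-2,131,0,60,7,-2,131,0,60,7,-2,131,0,0,7,-2,131,0,0,7,-2,131,0]
  grip_force: 20

```text
time: 2.35
position: [0.4699, 0.0541, 0.1024]
tcp_rot: [180.0, -0.2, 25.6]
force: [0.9, -0.7, -0.3]
grip_width: 0.028
```

apply_moves:
  targets: [0,0,0,0,0,0,0,0,0,0,0,0,0,0,0,0,0,0,0,0,0,0,0,0,0]

```text
time: 2.77
position: [0.471, 0.0542, 0.1046]
tcp_rot: [179.9, -0.3, 25.6]
force: [-3.2, 0.4, 7.3]
grip_width: 0.0096
```

apply_moves:
  targets: [0,0.4,-10.7,0,0.08,0,1.7,-21.3,0,0.16,0,3.8,-31.9,0,0.24,0,6.8,-42.2,0,0.32,0,10.6,-52.2,0,0.4,0,15.1,-61.9,0,0.48,0,20.4,-71.2,0,0.56,0,26.5,-80,0,0.64]

```text
time: 3.43
position: [0.4585, 0.139, 0.1047]
tcp_rot: [-179.9, -0.0, -11.2]
force: [-7.3, 2.6, 2.3]
grip_width: 0.01
```

apply_moves:
  targets: [0,0,0,0,0,0,0,0,0,0]

```text
time: 3.6
position: [0.4586, 0.1399, 0.1047]
tcp_rot: [-179.8, -0.1, -11.0]
force: [0.8, 2.6, -2.4]
grip_width: 0.0098
```

```bash
python3 - <<'E'
from h import *
s=observe(); print(s["position"],s["tcp_rot"],s["force"],s["grip_width"],s["qvel"].round(1))
for P,B in(([.5919,.1125],[.5144,.1294]),([.59,.1148],[.5105,.1312])):
  v=s["position"][:2]-P; print(np.degrees(np.arctan2(v[1],v[0])),np.linalg.norm(v))
E
```

```text
[0.45858632 0.1398534  0.10473092] [-1.79849624e+02 -9.45454108e-02 -1.10471814e+01] [ 0.80056067  2.60260748 -2.41590758] 0.009755603263817707 [-0.8 -0.2  0.2  0.3  0.5 -0.9]
168.40493556553457 0.13609094203622987
169.2063522332555 0.13378051763463691
```

apply_moves:
  targets: [0,0,-1.8,0,0.014,0,0,-1.8,0,0.014,60,0,-1.8,0,0.014,60,0,-1.8,0,0.014,60,0,-1.8,0,0.014,60,0,-1.8,0,0.014]

```text
time: 4.1
position: [0.4592, 0.1413, 0.1051]
tcp_rot: [-179.9, -0.1, -11.9]
force: [-0.1, -0.0, -0.6]
grip_width: 0.0513
```

apply_moves:
  targets: [60,0,0,-40,0,60,0,0,-80,0,60,0,0,-120,0,60,-30,0,-140,0,60,-60,0,-140,0,60,-60,0,-140,0,60,-60,0,-140,0,60,-60,0,-140,0]

```text
time: 4.77
position: [0.4003, 0.1531, 0.2446]
tcp_rot: [-179.9, -0.1, -11.9]
force: [0.2, 0.9, -0.3]
grip_width: 0.0513
```

```bash
python3 - <<'E'
from h import *
capture("top")
s=observe(); print(s["position"],s["tcp_rot"],s["qvel"].round(1))
c=camera_model("wrist"); im=capture("wrist")
for p in([.5137,.1299,.079],[.591,.1137,.081],[.4595,.1414,.139]): print(proj("wrist",p,c))
np.save("cm3.npy",c,allow_pickle=True)
cv2.imwrite("pics/w3.png",cv2.resize(im[0:300,150:370],None,fx=2,fy=2,interpolation=cv2.INTER_CUBIC)[:,:,::-1])
E
```

```text
[0.4003956  0.15303134 0.24432052] [-1.79884077e+02 -7.95772590e-02 -1.19129393e+01] [-0.2  1.  -0.2  0.1  0.2  0.1]
[257.05765435  67.57135634]
[256.90016063 -24.24261886]
[256.7209292  126.23228885]
```

View pics/w3.png

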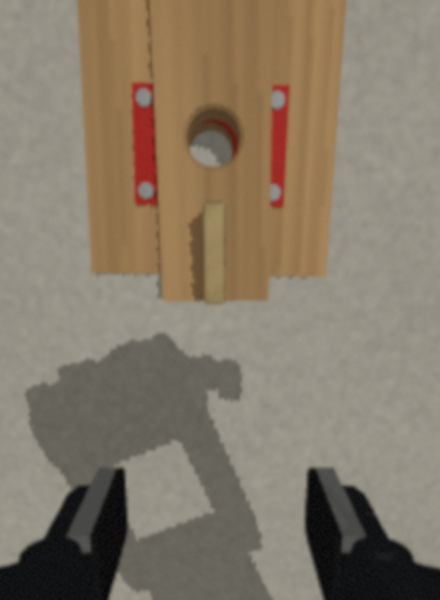

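The head is lined up: the table shows through both holes at crop (214,137), and the beam is about 2 mm off the plate's centreline, well inside the play. Now the pin.

apply_moves:
  targets: [60,291,329,0,0.048,60,291,329,0,0.048,60,291,329,0,0.048,60,291,329,0,0.048,60,291,329,0,0.048,60,291,329,0,0.048,60,291,329,0,0.048,60,291,329,0,0.048]

```text
time: 5.53
position: [0.5656, -0.1393, 0.2426]
tcp_rot: [-179.9, 0.1, -14.7]
force: [0.0, 1.2, 0.3]
grip_width: 0.0516
```

```bash
cat > d.py <<'E'
from h import *
import sys
s=observe(); y=np.radians(s["tcp_rot"][2]); d=np.array([float(sys.argv[1]),float(sys.argv[2])])-s["position"][:2]
print(s["time"],s["position"],s["tcp_rot"],"dx dy",d@[np.cos(y),np.sin(y)]*1e3,d@[np.sin(y),-np.cos(y)]*1e3)
E
python3 d.py .617 -.229
```

```text
5.5333 [ 0.56557253 -0.13932684  0.24257839] [-1.79873639e+02  7.12377777e-02 -1.47462805e+01] dx dy 72.55890576233632 73.62924720802658
```

apply_moves:
  targets: [60,73,74,0,0,60,73,74,0,0,60,73,74,0,0,60,73,74,0,0,60,73,74,0,0]

```text
time: 5.95
position: [0.6174, -0.2311, 0.2401]
tcp_rot: [-179.8, 0.3, -14.9]
force: [0.6, 1.3, -1.0]
grip_width: 0.0513
```

```bash
python3 - <<'E'
from h import *
capture("top");capture("top")
s=observe(); print(s["position"],s["tcp_rot"],s["qvel"].round(1))
c=camera_model("wrist"); im=capture("wrist")
for z in(.072,.122): print(z,proj("wrist",[.617,-.229,z],c))
print([b for b in blobs(im,(0,180,60),(6,255,255),(150,0,400,300))])
cv2.imwrite("pics/w4.png",cv2.resize(im[60:340,130:390],None,fx=2,fy=2,interpolation=cv2.INTER_CUBIC)[:,:,::-1])
E
```

```text
[ 0.61703883 -0.22918353  0.24116038] [-179.83734584    0.18403411  -14.75182245] [ 0.9 -1.6  0.6 -0.1 -0.  -0.1]
0.072 [257.70749659 174.83360072]
0.122 [257.56199664 186.7848737 ]
[(array([256.52713816, 172.47039474]), np.int32(1216), array([238, 153,  38,  42]))]
```

View pics/w4.png

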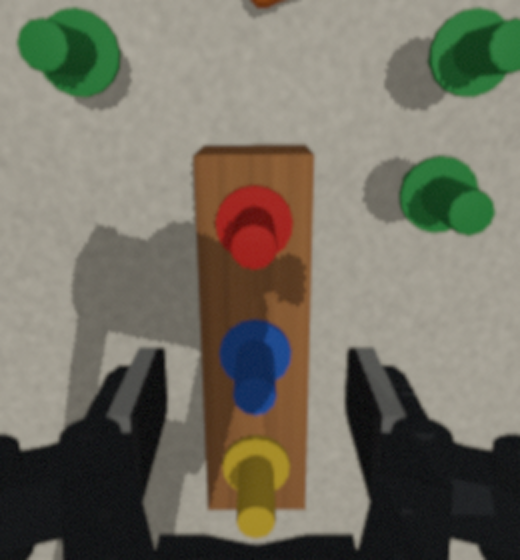

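The wrist crop shows the red pin's collar centre at (257,172) and its handle top at (257,184). That puts it about 2–3 mm ahead of the top-view estimate and square between the fingers. Descending to grip.

apply_moves:
  targets: [60,2,0,40,0,60,2,0,80,0,60,2,0,115,0,60,2,0,140,0,60,2,0,155,0,60,2,0,160,0,60,2,0,160,0,60,2,0,160,0]
  grip_force: 30

```text
time: 6.77
position: [0.6199, -0.2289, 0.0838]
tcp_rot: [-179.9, -0.0, -14.7]
force: [-0.3, 0.7, 1.5]
grip_width: 0.0513
```

apply_moves:
  targets: [0,0,0,0,0,0,0,0,0,0,0,0,0,0,0,0,0,0,0,0,0,0,0,0,0,0,0,0,0,0]

```text
time: 7.27
position: [0.6216, -0.2297, 0.0868]
tcp_rot: [-179.9, -0.3, -14.7]
force: [-0.6, 0.5, 6.2]
grip_width: 0.0233
```

apply_moves:
  targets: [0,0,0,-20,0,0,0,0,-45,0,0,0,0,-75,0,0,0,0,-105,0,0,0,0,-135,0,0,0,0,-150,0,0,0,0,-150,0,0,0,0,-150,0]

```text
time: 7.93
position: [0.621, -0.2298, 0.2372]
tcp_rot: [-180.0, -0.4, -14.7]
force: [-1.4, -0.1, -1.6]
grip_width: 0.0234
```

```bash
python3 d.py .5133 .131; python3 - <<'E'
from h import *
for n in("scene","top"):
  im=capture(n); print(n,blobs(im,(0,180,60),(6,255,255),(150,60,420,300)), proj(n,[.6205,-.2295,.245]))
  cv2.imwrite(f"pics/{n}5.png",im[:,:,::-1])
a=cv2.imread("pics/scene5.png")[90:290,130:290]; cv2.imwrite("pics/s5.png",cv2.resize(a,None,fx=3,fy=3,interpolation=cv2.INTER_CUBIC))
E
```

```text
7.9333 [ 0.62098415 -0.22978171  0.23717465] [-179.95013985   -0.36736426  -14.68113115] dx dy -195.60469575332402 -321.7112351872499
scene [(array([185.40615385, 151.30615385]), np.int32(650), array([174, 130,  26,  39])), (array([313.55208333, 172.64583333]), np.int32(96), array([306, 164,  17,  17])), (array([329.90909091, 192.45454545]), np.int32(22), array([327, 188,   7,  10])), (array([355.84375, 296.6875 ]), np.int32(32), array([353, 294,   7,   6])), (array([366.82758621, 297.17241379]), np.int32(29), array([364, 295,   7,   5]))] [186.29643577 146.00192451]
top [(array([238.72164948,  81.92783505]), np.int32(97), array([232,  68,  14,  29])), (array([248.69306931,  87.99009901]), np.int32(101), array([238,  76,  23,  26])), (array([325.37313433, 164.08208955]), np.int32(134), array([316, 158,  18,  13])), (array([159.        , 209.97222222]), np.int32(36), array([156, 202,   7,  16])), (array([189.21428571, 216.78571429]), np.int32(84), array([185, 206,  10,  21]))] [327.9887734  157.06583308]
```

View pics/s5.png

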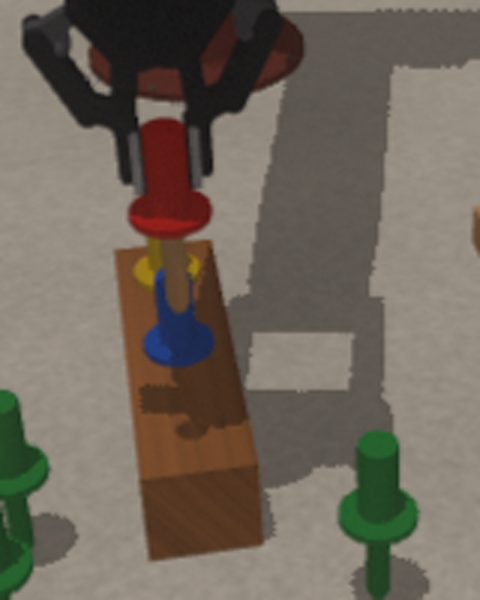

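The scene crop shows the red pin held upright between the pads, with the collar at (170,215) and the dowel nose near (182,305) clear of the block. Carrying it over the hole.

apply_moves:
  targets: [0,-15,-24,0,0,0,-35,-56,0,-0.01,0,-55,-90,0,-0.02,0,-75,-124,0,-0.03,0,-95,-157,0,-0.047,0,-115,-190,0,-0.047,0,-135,-222,0,-0.047,0,-150,-247,0,-0.047]

```text
time: 8.7
position: [0.5347, 0.0503, 0.2309]
tcp_rot: [-179.9, 0.3, -11.9]
force: [0.0, -0.3, -0.4]
grip_width: 0.0228
```

```bash
python3 d.py .5133 .131
```

```text
8.7 [0.53466994 0.05025072 0.2308705 ] [-179.89537615    0.251954    -11.93223783] dx dy -37.60349487944674 -74.58617845487977
```

apply_moves:
  targets: [0,-10,-20,0,0,0,-20,-40,0,0,0,-30,-58,0,0,0,-36,-70,0,0,0,-37.5,-74.5,0,0,0,-37.5,-74.5,0,0,0,-37.5,-74.5,0,0,0,-37.5,-74.5,0,0]

```text
time: 9.37
position: [0.5133, 0.1301, 0.2302]
tcp_rot: [-179.9, 0.3, -12.0]
force: [0.5, -1.0, -1.2]
grip_width: 0.023
```

```bash
python3 d.py .5133 .131; python3 - <<'E'
from h import *
capture("scene")
s=observe(); p=s["position"]; print(p,s["tcp_rot"],s["force"])
ims={n:capture(n) for n in("scene","top","wrist")}
for n in("scene","top"): print(n,"hole",proj(n,[.5133,.131,.079]),"nose",proj(n,[p[0],p[1],p[2]-.081]))
print("wrist hole",proj("wrist",[.5133,.131,.079]),"nose",proj("wrist",[p[0],p[1],p[2]-.081]))
sc=cv2.resize(ims["scene"][70:220,240:400],None,fx=3.4,fy=3.4,interpolation=cv2.INTER_CUBIC)
w=cv2.resize(ims["wrist"][40:340,190:330],(238,510),interpolation=cv2.INTER_CUBIC)
cv2.imwrite("pics/s6.png",np.hstack([sc,w])[:,:,::-1])
E
```

```text
9.3667 [0.51332223 0.13009076 0.23024977] [-179.94151983    0.32406027  -11.98597959] dx dy -0.2105705948780392 -0.8848012684030923
[0.5134658  0.13002861 0.23056446] [-179.92762731    0.29956941  -12.00156497] [ 0.05062944 -0.90007216 -1.15977444]
scene hole [330.20834514 153.1406016 ] nose [332.66662206 124.85986074]
top hole [172.71063764 211.68175707] nose [167.51229673 207.98526681]
wrist hole [257.04607107 178.64651247] nose [257.77180481 198.84695614]
```

View pics/s6.png

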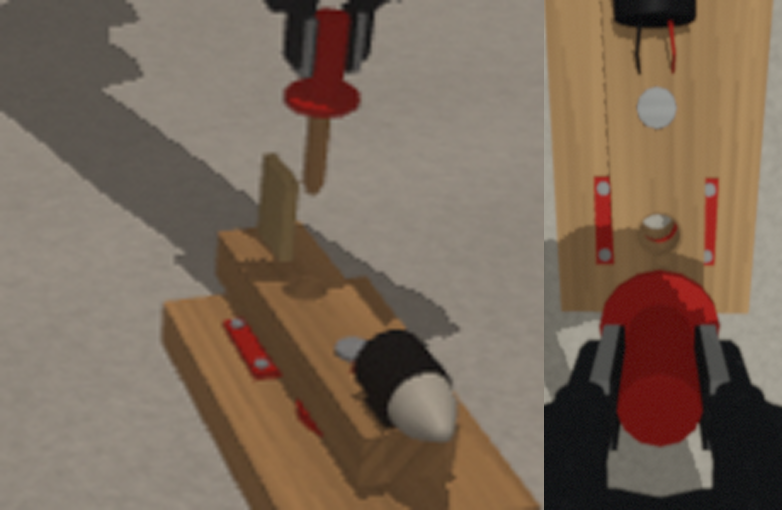

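In the scene crop the dowel nose at (332,127) lies on the vertical line over the beam hole at (330,154). The wrist view puts the hole about 2 mm further forward. Lowering with a 2 mm correction.

apply_moves:
  targets: [0,2,-0.5,15,0,0,2,-0.5,30,0,0,2,-0.5,45,0,0,2,-0.5,60,0,0,2,-0.5,72,0,0,2,-0.5,84,0,0,2,-0.5,95,0,0,2,-0.5,95,0]

```text
time: 10.23
position: [0.5137, 0.1302, 0.1332]
tcp_rot: [-180.0, 0.5, -12.0]
force: [-1.1, -0.2, -1.3]
grip_width: 0.0231
```

apply_moves:
  targets: [0,0,0,5,0,0,0,0,10,0,0,0,0,15,0,0,0,0,20,0,0,0,0,24,0,0,0,0,27,0,0,0,0,27,0]

```text
time: 10.82
position: [0.5131, 0.1302, 0.1055]
tcp_rot: [180.0, 0.6, -12.0]
force: [0.3, 0.2, -0.2]
grip_width: 0.0232
```

apply_moves:
  targets: [0,0,0,2,0,0,0,0,4,0,0,0,0,5,0,0,0,0,5,0]

```text
time: 11.15
position: [0.5129, 0.1302, 0.1002]
tcp_rot: [180.0, 0.6, -12.0]
force: [0.4, 0.1, -1.3]
grip_width: 0.0236
```

apply_moves:
  targets: [0,0,0,2,0,0,0,0,3,0,0,0,0,3,0,60,0,0,3,0,60,0,0,3,0,60,0,0,3,0,60,0,0,3,0,60,0,0,3,0]

```text
time: 11.82
position: [0.5127, 0.1302, 0.0969]
tcp_rot: [180.0, 0.6, -12.0]
force: [-0.2, -0.3, -0.0]
grip_width: 0.0514
```

apply_moves:
  targets: [60,0,0,-10,0,60,0,0,-30,0,60,0,0,-60,0,60,0,0,-95,0,60,0,0,-130,0,60,-40,0,-150,0,60,-80,0,-150,0,60,-80,0,-150,0]

```text
time: 12.48
position: [0.4322, 0.1477, 0.25]
tcp_rot: [-179.9, 0.5, -11.9]
force: [1.3, 0.6, -1.5]
grip_width: 0.0514
```

```bash
python3 - <<'E'
from h import *
capture("scene"); s=observe(); print(s["time"],s["position"],s["force"],s["grip_width"])
c=camera_model("wrist")
ims={n:capture(n) for n in("scene","wrist")}
for n,cm in(("scene",None),("wrist",c)):
  for z in(.079,.085,.110,.135): print(n,z,proj(n,[.5133,.131,z],cm))
sc=cv2.resize(ims["scene"][80:230,250:410],None,fx=3.4,fy=3.4,interpolation=cv2.INTER_CUBIC)
w=cv2.resize(ims["wrist"][0:300,190:330],(238,510),interpolation=cv2.INTER_CUBIC)
for n in ims: print(n,blobs(ims[n],(0,180,60),(6,255,255),(190,0,400,330)))
cv2.imwrite("pics/s7.png",np.hstack([sc,w])[:,:,::-1])
E
```

```text
12.5333 [0.43402785 0.14720821 0.24926274] [-0.11057253 -0.82870116 -0.21385446] 0.05121635114998764
scene 0.079 [330.20834514 153.1406016 ]
scene 0.085 [330.4384183  150.80596141]
scene 0.11 [331.41265527 140.9200071 ]
scene 0.135 [332.41280094 130.77114722]
wrist 0.079 [257.14992507 101.42989814]
wrist 0.085 [257.13365956 101.35486866]
wrist 0.11 [257.05837063 101.0075762 ]
wrist 0.135 [256.9682921  100.59206232]
scene [(array([329.76098901, 146.03846154]), np.int32(364), array([319, 130,  21,  29])), (array([313.52040816, 172.63265306]), np.int32(98), array([306, 164,  17,  17])), (array([329.79166667, 192.41666667]), np.int32(24), array([327, 188,   7,  10])), (array([354.96846847, 312.07207207]), np.int32(222), array([351, 294,   9,  36])), (array([372.47391304, 312.47826087]), np.int32(230), array([364, 295,  19,  35]))]
wrist [(array([221.9375,  74.75  ]), np.int32(16), array([219,  74,   9,   4])), (array([257.48782235, 103.14613181]), np.int32(1396), array([237,  82,  42,  43])), (array([223.95950156, 102.18380062]), np.int32(321), array([219,  84,  11,  37])), (array([288.38743455, 102.20942408]), np.int32(191), array([286,  84,   7,  38]))]
```

View pics/s7.png

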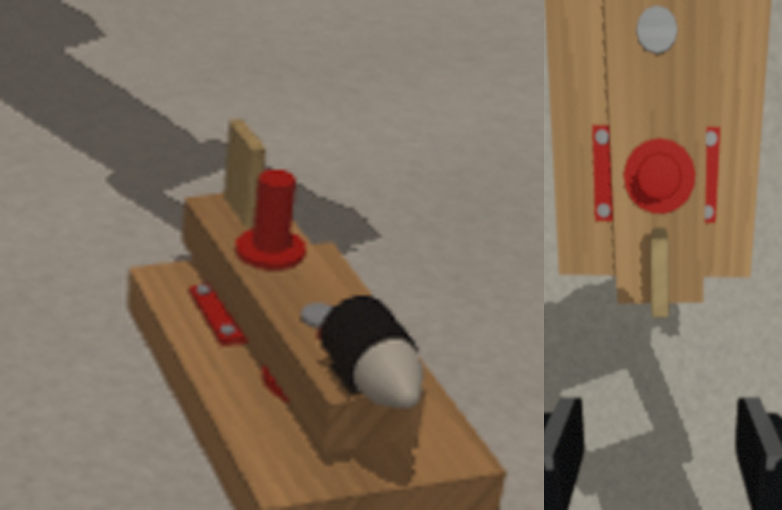

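The pin is seated. In the scene crop the collar lies flat on the beam at (271,249) and the handle top is at row 130, where 130.8 is expected when home. From the wrist the pin is centred at (257.5,103), within 2 px of the hole, upright, with the gripper clear.

```bash
python3 -c "
from plant import *
print(observe()['qvel'].round(2)); print(finish_job())"
```

```text
[-0.65  2.48 -1.13  0.07 -0.1   0.07]
the job is handed in; nothing more can be done
None
```

I turned the turbine head about 37° clockwise by pinching its fin, which put the beam hole over the plate hole. I then took the red pin from the holder, lowered it through both holes, let go and backed the gripper away. The job was handed in at about 12.6 s of the 58 s allowed; no verdict was reported.

**Last checks:**
- **Alignment:** the head is lined up to about 1–1.5°. The wrist picture taken after turning it showed the beam roughly 2 mm off the plate's centreline.
- **Pin position:** it is within about 2 mm of the hole centre in both the scene and wrist views.
- **Pin seating:** the pin looks upright with its collar flat on the beam. The handle top sat at pixel row 130, against 130.8 expected when fully home.
- **Contact:** the gripper is open and clear, with no contact force. Wrist forces stayed under about 10 N at the end of each move.

**Disagreements:**
- The wrist and top cameras differed by 2–3 mm on the hole and pin positions. That is inside the 7 mm of play around the pin.
- The seating height was judged from images only. I felt no clear contact force before letting go, so the pin may have dropped the last millimetre or two.
- The arm was still settling slightly, at up to 2.5°/s, when I handed the job in.

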